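# Put the aligner's microscope objectives away in their colour-coded dishes

### The arm

A 7-joint arm with a two-finger parallel gripper is mounted at the origin on the work surface. World frame = base frame: x ahead of the robot, y to its left, z up, the work surface at z = 0. Lengths are in m, angles in rad, forces in N, time in s.
With the tool pointing down it reaches from about 0.35 to 0.9 m from the base axis. Payload 7.2 kg.
Tool frame: the origin (TCP) lies midway between the tips of the shut fingers; the grasp point (between the pads) lies 19 mm behind it (robot.hold_point_z is the distance from the TCP to the grasp point, in m); z points along the fingers, y is the line along which they close (so a half turn about z gives the same grasp; the last joint's range is limited). The gripper opens to 88 mm and grips with 3 to 60 N. Pads are 20 mm wide; open, the fingers measure 115 mm over their backs; the gripper's body (75 mm by 178 mm) begins 61 mm behind the grasp point.
Start: joints at [1.091, 0.411, -0.013, 1.596, 0.006, 1.134, -0.082], TCP at [0.25, -0.573, 0.223] pointing down, gripper open.
Joint ranges: [-2.95, 2.95], [-0.29, 1.99], [-1.47, 1.44], [0.14, 2.54], [-1.03, 4.17], [0.13, 1.85], [-2.86, 2.86]. Speed limits (rad/s): [2.39, 2.39, 3.01, 3.01, 3.14, 3.14, 3.14].

### API

Orientations are given as a unit quaternion [x, y, z, w].
In Python, from cell import robot gives the robot as it stands.
- The arm moves only by the tool apply_moves, never from a script. Its arguments are lists of equal length, an entry for each row: "translation": the shift along the world's x, y, z each as a share of 0.2 m, from -1 to 1, a list of three; "delta_rot": the turn, a rotation vector about the world's x, y, z each as a share of 360 degrees, from -1 to 1, a list of three; "jaw": the opening, from -1 (shut) to 1 (fully open). In form: {"translation": [[tx, ty, tz], ...], "delta_rot": [[rx, ry, rz], ...], "jaw": [jaw, ...]}. A call has 1 to 8 rows; each row is the pose to reach, as a shift and turn from the pose commanded when the call began, turning the shorter way round; what a row does not reach only later rows make up. A row lasts 1/8 s, in which the tool goes at most 62.5 mm and 10.7 degrees, less where a joint would pass 70% of its speed; a pose out of reach is approached as far as the arm can. A call with a number of a shift or a turn outside -1 to 1 is refused whole. A call with a gripper value outside its range is refused whole. The fingers move at their own pace and stop on an object; "force" is the grip in N (left out, the last holds). Time passes only in rows, so rows that repeat a pose let the fingers close. It gives the time, the measured TCP pose, the force, the opening and the grip force at its end, in the units of the state.
- robot.read_state(): the state, without advancing time (a new reading comes with each control period).
- robot.capture(name): name is "scene" or "top" or "wrist"; returns the picture (480x640x3 uint8, blue, green, red); there is no depth.
- robot.camera_model(name): a dict with "fx", "fy", "cx", "cy" (pixels), "T" (4x4, takes a point from camera to world coordinates); the wrist camera has in their place "mount" (4x4, takes a point from camera to tool coordinates, whose origin is the TCP and whose axes are the flange's). Camera axes: x right, y down, z forward; pixel columns grow to the right and rows downward; lengths in m; the calibration is good to about 2 mm. A picture is of the moment at which its call begins: read the wrist's pose just before it. camera_model takes no time and is no camera call.
- robot.finish_job(): hands the job in; it is judged then, once.
Trained networks look in the newest picture that a camera, given by its name, has taken for a name from the list of things; names that differ only in an ending like _2 or _b are one class to them, and where a whole thing is asked for, a point or a joint stands for the part that bears it (a point fixed in the world has none). Each returns a list of dicts, best first, with "confidence" (0 to 1); they miss things now and then, are a little off and sometimes report something else, mostly with a low value. They report only what shows in the picture. A call takes as long as a camera call. They do not tell look-alikes from the thing itself.
- robot.boxes_of(camera, query): "extent" ([left, top, right, bottom] in pixels, round what is visible of it).
- robot.silhouettes(camera, query): "region" (480x640 bool, what is visible of it) and "extent" ([left, top, right, bottom] in pixels, round what is visible of it).
The state is a dict: "clock": time; "q": joint angles; "joint_velocities": joint speeds; "joint_torque": joint torques, N m; "position": TCP position; "ee_rot": TCP orientation; "ft_force": force on the tool from outside, world axes, zero at the start; "moment": the same for the moment, N m; "finger_gap": opening from 0.0 (shut) to 1.0 (fully open); "grasp_force": force on a finger pad.
Only numpy, scipy, OpenCV 4.12 (cv2) and the standard library are available. Lean on these libraries where they do the work, as an engineer would, in place of code of your own. Each camera call takes 0.05 s, during which the arm holds its last target. There are 200 camera calls.

### The job

Put the four microscope objectives away, in any order: stand each one upright, nose up, on the floor of the storage dish of the same colour as its band. They are delicate, so keep them upright and set them down gently without dropping them, and leave the two black eyepieces standing among them where they are.

Things in the scene. Friction and masses are not known exactly. Their poses are not given: they have to be found in the camera images.
- objective_red: loose microscope objective, red band, standing nose up: straight silver barrel 36 mm in diameter up to 38 mm height, its top 10 mm the red band (a red ring seen from above), then a steel nose tapering from 18 to 14 mm; 50 mm tall in all, about 0.16 kg. Origin: centre of its underside; z up its axis. Grip the barrel's sides from above.
- objective_yellow: loose microscope objective, yellow band, standing nose up: straight silver barrel 36 mm in diameter up to 44 mm height, its top 10 mm the yellow band (a yellow ring seen from above), then a steel nose tapering from 18 to 14 mm; 56 mm tall in all, about 0.16 kg. Origin: centre of its underside; z up its axis. Grip the barrel's sides from above.
- objective_green: loose microscope objective, green band, standing nose up: straight silver barrel 36 mm in diameter up to 50 mm height, its top 10 mm the green band (a green ring seen from above), then a steel nose tapering from 18 to 14 mm; 62 mm tall in all, about 0.16 kg. Origin: centre of its underside; z up its axis. Grip the barrel's sides from above.
- objective_blue: loose microscope objective, blue band, standing nose up: straight silver barrel 36 mm in diameter up to 56 mm height, its top 10 mm the blue band (a blue ring seen from above), then a steel nose tapering from 18 to 14 mm; 68 mm tall in all, about 0.16 kg. Origin: centre of its underside; z up its axis. Grip the barrel's sides from above.
- dish_red: red round storage dish, fixed to the bench: 68 mm outside and 60 mm inside diameter, rim 12 mm high, flat inner floor 4 mm above the bench. Origin: centre of its underside, on the bench (z = 0); z up. It takes the objective with the red band.
- dish_yellow: yellow round storage dish, fixed to the bench: 68 mm outside and 60 mm inside diameter, rim 12 mm high, flat inner floor 4 mm above the bench. Origin: centre of its underside, on the bench (z = 0); z up. It takes the objective with the yellow band.
- dish_green: green round storage dish, fixed to the bench: 68 mm outside and 60 mm inside diameter, rim 12 mm high, flat inner floor 4 mm above the bench. Origin: centre of its underside, on the bench (z = 0); z up. It takes the objective with the green band.
- dish_blue: blue round storage dish, fixed to the bench: 68 mm outside and 60 mm inside diameter, rim 12 mm high, flat inner floor 4 mm above the bench. Origin: centre of its underside, on the bench (z = 0); z up. It takes the objective with the blue band.
- eyepiece_a: loose eyepiece without any colour band, a bystander to leave alone: steel foot 28 mm in diameter and 16 mm high, black head 38 mm in diameter, 42 mm tall in all, with a flat amber glass on top. Origin: centre of its underside; z up.
- eyepiece_b: loose eyepiece without any colour band, a bystander to leave alone: steel foot 28 mm in diameter and 16 mm high, black head 38 mm in diameter, 42 mm tall in all, with a flat amber glass on top. Origin: centre of its underside; z up.
There are look-alikes about, which are no part of the job. Of the things that look like the dish_blue, take the one that is nearest to the robot's base at the start.

How it is judged:
By the outcome, as a careful person would: the job done as asked, in the order asked, and still so for the second after the job is handed in, with the robot touching nothing.
It also fails if it takes over 109 s, if anything falls off the work surface, if the arm or the gripper's body presses on something with over 40 N, if the wrist force passes 120 N, or if a joint passes its speed limit or range.

## Working session

There is one attempt and no reset: what is moved stays moved. The work goes in short steps, Python scripts to look and compute and a tool call to move; the robot and the scene stay as the last step left them, time stands still between calls to the robot, and variables do not carry over. Pictures are saved under pics/ and viewed, at most 14 in all, crops included, and the job is handed in when it is done.

Besides the shell and the picture viewer there is one more tool, called after "Call:" in YAML: its name, and indented under it one key for each argument. apply_moves: Moves the arm, as the interface text tells. Shift numbers are shares of 0.2 m and turn numbers shares of 360 degrees, none past 1 either way. Its arguments: {"type":"object","properties":{"translation":{"type":"array","items":{"type":"array","items":{"type":"number","minimum":-1,"maximum":1}}},"delta_rot":{"type":"array","items":{"type":"array","items":{"type":"number","minimum":-1,"maximum":1}}},"jaw":{"type":"array","items":{"type":"number"}},"force":{"type":"number"}},"required":["translation","delta_rot","jaw"]}

```bash
mkdir -p pics; ls; python3 - <<'E'
from cell import robot
import cv2,numpy as np
s=robot.read_state();print({k:np.round(v,3).tolist() for k,v in s.items()})
for n in("scene","top"):
    cv2.imwrite(f"pics/{n}0.png",robot.capture(n)); m=robot.camera_model(n);print(n,m["fx"],m["fy"],m["cx"],m["cy"],np.round(m["T"],3).tolist())
print(robot.camera_model("wrist"))
E
```

```text
pics
{'clock': 0.0, 'q': [1.091, 0.412, -0.013, 1.597, 0.006, 1.134, -0.082], 'joint_velocities': [0.001, -0.001, -0.0, -0.0, -0.001, -0.001, 0.0], 'joint_torque': [-0.001, -58.795, 0.642, -29.109, -0.054, 0.018, 0.0], 'position': [0.25, -0.572, 0.222], 'ee_rot': [0.979, 0.204, -0.0, -0.001], 'ft_force': [-0.223, 0.54, 0.056], 'moment': [-0.007, 0.014, 0.035], 'grasp_force': 0.0, 'finger_gap': 0.999}
scene 536.8482439121491 536.8482439121491 314.28632240439026 240.01642617315125 [[0.258, 0.667, -0.699, 1.346], [0.966, -0.192, 0.173, -0.129], [-0.019, -0.719, -0.694, 0.834], [0.0, 0.0, 0.0, 1.0]]
top 443.9612868289148 443.9612868289148 319.2656567707592 236.2971245692193 [[0.003, -0.999, 0.05, 0.512], [-1.0, -0.003, 0.001, 0.072], [-0.001, -0.05, -0.999, 0.937], [0.0, 0.0, 0.0, 1.0]]
{'fx': 364.4590258689096, 'fy': 364.4590258689096, 'cx': 314.87717215388716, 'cy': 240.36524965710998, 'mount': array([[-1.34181324e-03, -9.68013769e-01, -2.50893488e-01,
         6.90047139e-02],
       [ 9.99999006e-01, -1.40770758e-03,  8.31764235e-05,
        -8.66357890e-04],
       [-4.33700589e-04, -2.50893127e-01,  9.68014696e-01,
        -1.61622573e-01],
       [ 0.00000000e+00,  0.00000000e+00,  0.00000000e+00,
         1.00000000e+00]])}
```

View pics/top0.png

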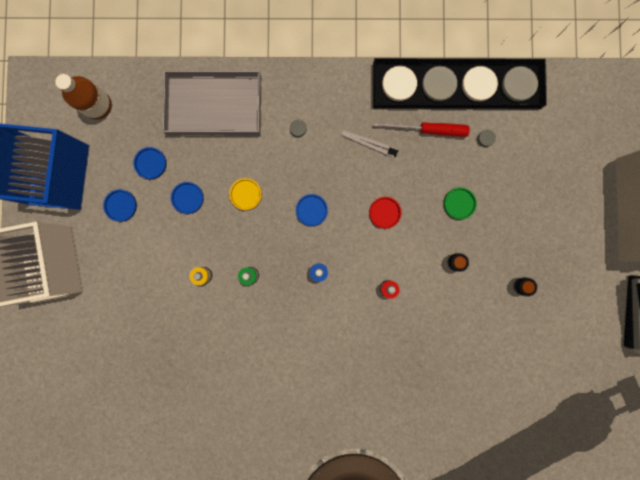

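View pics/scene0.png

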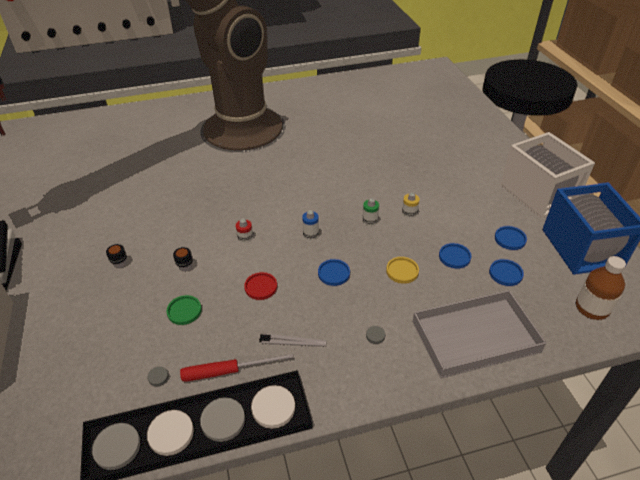

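Blue dishes in the top view are at (312,211), (187,198), (150,163) and (120,206). The base is at about (352,480), so the one at (312,211) is nearest. I'll check this with measured distances and an enlarged crop.

```bash
cat >h.py <<'E'
from cell import robot
import cv2,numpy as np
from scipy.optimize import least_squares
HUE={"red":[(0,8),(172,180)],"yellow":[(20,32)],"green":[(50,85)],"blue":[(100,125)]}
H=dict(red=.038,yellow=.044,green=.050,blue=.056)
def proj(n,P):
    m=robot.camera_model(n);p=(np.c_[P,np.ones(len(P))]@np.linalg.inv(m["T"]).T)[:,:3]
    return np.c_[m["fx"]*p[:,0]/p[:,2]+m["cx"],m["fy"]*p[:,1]/p[:,2]+m["cy"]]
def ray(n,uv,z):
    m=robot.camera_model(n);d=m["T"][:3,:3]@[(uv[0]-m["cx"])/m["fx"],(uv[1]-m["cy"])/m["fy"],1];o=m["T"][:3,3]
    return (o+d*(z-o[2])/d[2])[:2]
def cyl(xy,r,z0,z1):
    a=np.linspace(0,2*np.pi,60);return np.vstack([np.c_[xy[0]+r*np.cos(a),xy[1]+r*np.sin(a),0*a+z] for z in(z0,z1)])
def cen(p):
    h=cv2.convexHull(np.asarray(p,np.float32));M=cv2.moments(h);return np.array([M["m10"],M["m01"]])/M["m00"],M["m00"]
def fit(n,c,r,z0,z1):
    f=lambda xy:cen(proj(n,cyl(xy,r,z0,z1)))[0]-c
    x=least_squares(f,ray(n,c,z1),diff_step=1e-3).x;return x,cen(proj(n,cyl(x,r,z0,z1)))[1]
def blobs(n,img,c,lo=25):
    h=cv2.cvtColor(img,cv2.COLOR_BGR2HSV);m=np.zeros(h.shape[:2],np.uint8)
    for a,b in HUE[c]: m|=cv2.inRange(h,(a,140,70),(b,255,255))
    k,_=cv2.findContours(m,cv2.RETR_EXTERNAL,cv2.CHAIN_APPROX_NONE)
    return [cen(q.reshape(-1,2)) for q in k if cv2.contourArea(q)>lo]
def measure(n,img):
    for c in HUE:
        for p,a in blobs(n,img,c):
            xo,ao=fit(n,p,.018,H[c]-.01,H[c]);xd,ad=fit(n,p,.034,0,.012)
            k,x,e=min(("obj",xo,ao),("dish",xd,ad),key=lambda t:abs(np.log(a/t[2])))
            if abs(np.log(a/e))<.45: print(n,c,k,p.round(1),"area",a,round(e),"xy",x.round(4),"dist",np.hypot(*x).round(3))
E
python3 - <<'E'
from h import *
for n in("top","scene"): measure(n,cv2.imread(f"pics/{n}0.png"))
i=cv2.imread("pics/top0.png")[140:320,90:490];cv2.imwrite("pics/crop.png",cv2.resize(i,None,fx=2,fy=2))
E
```

```text
top red obj [389.8 289.1] area 257.5 264 xy [ 0.4503 -0.0704] dist 0.456
top red dish [384.9 212.3] area 800.0 849 xy [ 0.6092 -0.0649] dist 0.613
top red dish [444.7 129.1] area 572.5 866 xy [ 0.7872 -0.1928] dist 0.811
top yellow obj [198.5 275.7] area 265.0 275 xy [0.4763 0.3159] dist 0.571
top yellow dish [245.1 193.8] area 817.0 851 xy [0.6475 0.2294] dist 0.687
top green obj [246.7 275.9] area 218.0 269 xy [0.4765 0.2177] dist 0.524
top green dish [459.6 203.1] area 743.0 875 xy [ 0.6294 -0.2223] dist 0.668
top blue obj [318.3 272.2] area 222.0 261 xy [0.4847 0.0743] dist 0.49
top blue dish [311.2 209.8] area 727.5 836 xy [0.6139 0.0899] dist 0.62
top blue dish [119.3 205. ] area 761.5 898 xy [0.6229 0.4941] dist 0.795
top blue dish [186.6 197.5] area 757.5 871 xy [0.6392 0.3527] dist 0.73
top blue dish [149.4 162.8] area 750.5 881 xy [0.7129 0.4328] dist 0.834
scene red dish [208.5 370. ] area 785.0 1136 xy [ 0.7821 -0.1902] dist 0.805
scene red dish [260.4 285.5] area 690.0 781 xy [ 0.6109 -0.0635] dist 0.614
scene red obj [243.3 226. ] area 150.5 194 xy [ 0.4526 -0.0693] dist 0.458
scene yellow dish [402.2 269.5] area 643.5 739 xy [0.6487 0.2312] dist 0.689
scene yellow obj [410.9 199.8] area 139.0 177 xy [0.4782 0.3168] dist 0.574
scene yellow obj [ 16.3 115.2] area 171.5 110 xy [-0.1896 -0.6199] dist 0.648
scene yellow dish [288.8  75.8] area 250.0 233 xy [-0.2554  0.196 ] dist 0.322
scene yellow dish [ 2.4 34.6] area 146.5 169 xy [-0.8957 -0.7681] dist 1.18
scene green dish [183.2 309.3] area 697.0 873 xy [ 0.6303 -0.2219] dist 0.668
scene blue dish [506.  272.2] area 641.0 772 xy [0.7147 0.4343] dist 0.836
scene blue dish [333.5 272.1] area 619.0 739 xy [0.6162 0.091 ] dist 0.623
scene blue dish [454.6 255.3] area 574.5 700 xy [0.6407 0.354 ] dist 0.732
scene blue dish [510.2 237.7] area 533.0 653 xy [0.6245 0.495 ] dist 0.797
scene blue obj [310.  217.9] area 130.0 196 xy [0.4875 0.0749] dist 0.493
```

View pics/crop.png

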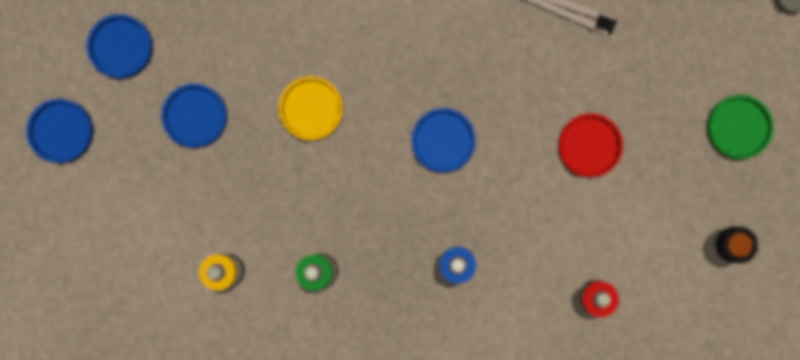

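The crop shows the blue dish at top pixel (311,210), crop (443,140), as an empty round dish. It measures 0.62 m from the base, against 0.73, 0.80 and 0.83 m for the other three, so it is dish_blue. Both cameras agree to within about 2 mm on every object. I'll move towards red first.

Call:
apply_moves:
  translation:
    - [0.08,0.16,0]
    - [0.18,0.36,0]
    - [0.28,0.56,-0.1]
    - [0.38,0.76,-0.2]
    - [0.46,0.92,-0.3]
    - [0.5,1,-0.3]
  delta_rot:
    - [0,0,0]
    - [0,0,0]
    - [0,0,0]
    - [0,0,0]
    - [0,0,0]
    - [0,0,0]
  jaw: [0.5,0.5,0.5,0.5,0.5,0.5]
  force: 15

```text
clock: 0.85
position: [0.3502, -0.3703, 0.1614]
ee_rot: [0.979, 0.206, -0.001, -0.001]
ft_force: [-0.2, 0.4, 1.2]
finger_gap: 0.749
grasp_force: 0.0
```

Call:
apply_moves:
  translation:
    - [0.08,0.16,0]
    - [0.18,0.36,0]
    - [0.28,0.56,0]
    - [0.38,0.76,0]
    - [0.46,0.92,0]
    - [0.5,1,0]
  delta_rot:
    - [0,0,0]
    - [0,0,0]
    - [0,0,0]
    - [0,0,0]
    - [0,0,0]
    - [0,0,0]
  jaw: [0.5,0.5,0.5,0.5,0.5,0.5]

```text
clock: 1.6
position: [0.4515, -0.1718, 0.1636]
ee_rot: [0.979, 0.205, 0.001, 0.0]
ft_force: [-0.3, -0.4, 0.5]
finger_gap: 0.748
grasp_force: 0.0
```

Call:
apply_moves:
  translation:
    - [0,0.2,0]
    - [0,0.4,0]
    - [0.01,0.515,0]
    - [0.01,0.515,-0.15]
    - [0.01,0.515,-0.3]
    - [0.01,0.515,-0.3]
  delta_rot:
    - [0,0,0]
    - [0,0,0]
    - [0,0,0]
    - [0,0,0]
    - [0,0,0]
    - [0,0,0]
  jaw: [0.5,0.5,0.5,0.5,0.5,0.5]

```text
clock: 2.35
position: [0.4512, -0.0704, 0.1018]
ee_rot: [0.979, 0.204, -0.002, -0.0]
ft_force: [0.5, -0.4, -0.2]
finger_gap: 0.749
grasp_force: 0.0
```

```bash
cat >>h.py <<'E'
from scipy.spatial.transform import Rotation as R
def wrist(c,z1=None):
    """objective c seen by the wrist camera: xy at its band's height"""
    s=robot.read_state();i=robot.capture("wrist");m=robot.camera_model("wrist")
    W=np.eye(4);W[:3,:3]=R.from_quat(s["ee_rot"]).as_matrix();W[:3,3]=s["position"];m=dict(m,T=W@m["mount"])
    old=robot.camera_model;robot_cm["f"]=m
    return i,s
robot_cm={}
_p=robot.camera_model
def proj(n,P):
    m=robot_cm.get("f") if n=="wrist" else _p(n);p=(np.c_[P,np.ones(len(P))]@np.linalg.inv(m["T"]).T)[:,:3]
    return np.c_[m["fx"]*p[:,0]/p[:,2]+m["cx"],m["fy"]*p[:,1]/p[:,2]+m["cy"]]
def ray(n,uv,z):
    m=robot_cm.get("f") if n=="wrist" else _p(n);d=m["T"][:3,:3]@[(uv[0]-m["cx"])/m["fx"],(uv[1]-m["cy"])/m["fy"],1];o=m["T"][:3,3]
    return (o+d*(z-o[2])/d[2])[:2]
E
python3 - <<'E'
from h import *
i,s=wrist("red");print(s["position"].round(4) if hasattr(s["position"],"round") else s["position"])
cv2.imwrite("pics/w1.png",i);measure("wrist",i)
E
```

```text
[ 0.4512 -0.0704  0.1018]
wrist red obj [315.1 252.2] area 2421.0 2492 xy [ 0.452  -0.0692] dist 0.457
wrist green obj [617.8  91.8] area 4203.5 4459 xy [ 0.6076 -0.1853] dist 0.635
wrist blue obj [ 97.7 104.2] area 4087.5 4316 xy [0.4866 0.0752] dist 0.492
```

View pics/w1.png

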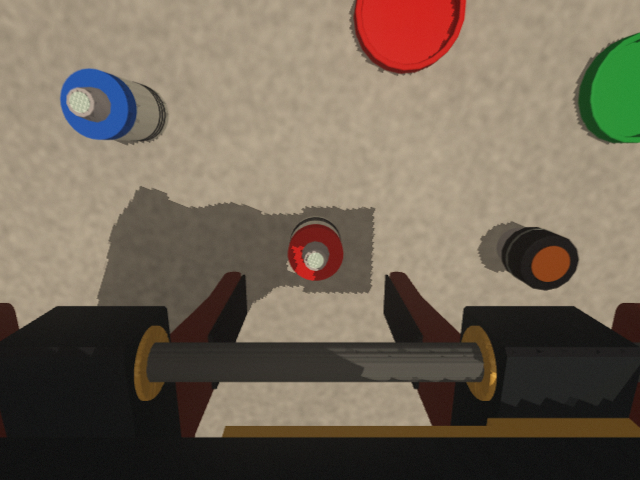

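The picture shows the red band at (315,252), centred between the fingers. The eyepiece at (545,258) is clear of them. The wrist measurement agrees with the other cameras to within 1 mm, so I'll descend and grip.

Call:
apply_moves:
  translation:
    - [0,0,-0.15]
    - [0,0,-0.3]
    - [0.005,0,-0.4]
    - [0.005,0,-0.43]
    - [0.005,0,-0.43]
    - [0.005,0,-0.43]
  delta_rot:
    - [0,0,0]
    - [0,0,0]
    - [0,0,0]
    - [0,0,0]
    - [0,0,0]
    - [0,0,0]
  jaw: [0.5,0.5,0.5,0.5,0.5,0.5]

```text
clock: 3.15
position: [0.4541, -0.07, 0.0178]
ee_rot: [0.979, 0.204, 0.001, 0.0]
ft_force: [-0.6, -0.6, 0.1]
finger_gap: 0.746
grasp_force: 0.0
```

Call:
apply_moves:
  translation:
    - [0,0,0]
    - [0,0,0]
    - [0,0,0]
    - [0,0,0]
    - [0,0,0]
    - [0,0,0]
  delta_rot:
    - [0,0,0]
    - [0,0,0]
    - [0,0,0]
    - [0,0,0]
    - [0,0,0]
    - [0,0,0]
  jaw: [0,-0.1,-0.4,-1,-1,-1]
  force: 15

```text
clock: 3.9
position: [0.4532, -0.0698, 0.0167]
ee_rot: [0.979, 0.204, 0.0, 0.0]
ft_force: [-0.5, 0.0, 4.1]
finger_gap: 0.403
grasp_force: 15.0
```

Call:
apply_moves:
  translation:
    - [0,0,0.08]
    - [0,0,0.25]
    - [0.15,0,0.35]
    - [0.35,0.01,0.35]
    - [0.55,0.02,0.35]
    - [0.7,0.03,0.35]
    - [0.785,0.03,0.35]
    - [0.785,0.03,0.35]
  delta_rot:
    - [0,0,0]
    - [0,0,0]
    - [0,0,0]
    - [0,0,0]
    - [0,0,0]
    - [0,0,0]
    - [0,0,0]
    - [0,0,0]
  jaw: [-1,-1,-1,-1,-1,-1,-1,-1]

```text
clock: 4.9
position: [0.6104, -0.0635, 0.0858]
ee_rot: [0.979, 0.205, -0.0, -0.0]
ft_force: [-0.7, -0.3, -1.5]
finger_gap: 0.406
grasp_force: 15.0
```

Call:
apply_moves:
  translation:
    - [0,0,-0.1]
    - [0,0,-0.2]
    - [0,0,-0.26]
    - [0,0,-0.29]
    - [0,0,-0.305]
    - [0,0,-0.315]
    - [0,0,-0.32]
    - [0,0,-0.32]
  delta_rot:
    - [0,0,0]
    - [0,0,0]
    - [0,0,0]
    - [0,0,0]
    - [0,0,0]
    - [0,0,0]
    - [0,0,0]
    - [0,0,0]
  jaw: [-1,-1,-1,-1,-1,-1,-1,-1]

```text
clock: 5.9
position: [0.6103, -0.0638, 0.0229]
ee_rot: [0.979, 0.204, 0.0, 0.0]
ft_force: [-0.0, -0.6, -2.3]
finger_gap: 0.402
grasp_force: 15.0
```

```bash
python3 - <<'E'
from h import *
s=robot.read_state();print(s["position"],s["ft_force"],s["finger_gap"])
for n in("scene","top"): 
    i=robot.capture(n);measure(n,i)
    if n=="scene": cv2.imwrite("pics/s2.png",cv2.resize(i[200:350,140:440],None,fx=2.5,fy=2.5))
i,s=wrist("red");measure("wrist",i)
E
```

```text
[ 0.61029375 -0.06378174  0.02290762] [-0.01224733 -0.57400767 -2.31481229] 0.40245313349997097
scene red dish [208.5 370. ] area 781.5 1136 xy [ 0.7821 -0.1902] dist 0.805
scene red dish [260.6 288.1] area 541.0 791 xy [ 0.6179 -0.0642] dist 0.621
scene yellow dish [402.3 269.5] area 645.5 739 xy [0.6487 0.2313] dist 0.689
scene yellow obj [410.8 199.6] area 134.0 177 xy [0.4776 0.3169] dist 0.573
scene yellow obj [ 16.6 115. ] area 162.5 109 xy [-0.1904 -0.6191] dist 0.648
scene yellow dish [289.6  75.7] area 243.5 233 xy [-0.2558  0.1985] dist 0.324
scene yellow dish [ 2.5 34.6] area 145.0 169 xy [-0.8958 -0.7679] dist 1.18
scene green dish [183.4 309.7] area 711.0 874 xy [ 0.6312 -0.2216] dist 0.669
scene blue dish [506.  272.2] area 642.0 772 xy [0.7147 0.4343] dist 0.836
scene blue dish [333.6 272. ] area 610.5 738 xy [0.6159 0.0912] dist 0.623
scene blue dish [454.6 255.4] area 576.0 700 xy [0.6408 0.3539] dist 0.732
scene blue dish [510.2 237.7] area 531.5 653 xy [0.6245 0.4951] dist 0.797
scene blue obj [310.  218.1] area 133.0 196 xy [0.4879 0.0747] dist 0.494
top red dish 
[... 176 characters left out ...]
851 xy [0.6474 0.2295] dist 0.687
top green obj [246.8 275.9] area 213.5 269 xy [0.4765 0.2174] dist 0.524
top blue obj [318.4 272.1] area 218.5 261 xy [0.4849 0.0743] dist 0.491
top blue dish [311.2 209.8] area 726.5 836 xy [0.6138 0.0898] dist 0.62
top blue dish [119.3 205. ] area 760.0 898 xy [0.6229 0.4941] dist 0.795
top blue dish [186.6 197.5] area 755.5 871 xy [0.6393 0.3526] dist 0.73
top blue dish [149.4 162.8] area 749.5 881 xy [0.7128 0.4328] dist 0.834
wrist red obj [314.9 308.9] area 5144.5 5386 xy [ 0.6081 -0.0638] dist 0.611
wrist red obj [317.2 258.8] area 7873.5 5745 xy [ 0.6302 -0.0552] dist 0.633
wrist blue obj [ 43.5 151. ] area 12059.0 10423 xy [0.6329 0.0512] dist 0.635
```

View pics/s2.png

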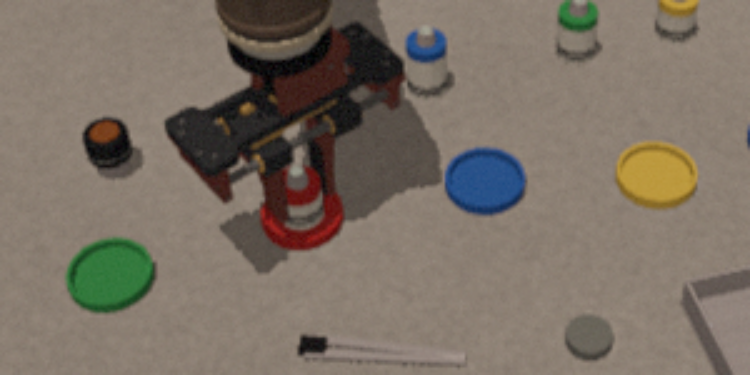

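The red objective is hanging over the middle of the red dish, about 2 mm above its floor. I'll lower it by small steps.

Call:
apply_moves:
  translation:
    - [0,0,-0.003]
    - [0,0,-0.005]
    - [0,0,-0.007]
    - [0,0,-0.009]
    - [0,0,-0.009]
  delta_rot:
    - [0,0,0]
    - [0,0,0]
    - [0,0,0]
    - [0,0,0]
    - [0,0,0]
  jaw: [-1,-1,-1,-1,-1]

```text
clock: 6.68
position: [0.6101, -0.0638, 0.0209]
ee_rot: [0.979, 0.204, 0.0, 0.0]
ft_force: [-0.6, -0.1, -1.5]
finger_gap: 0.407
grasp_force: 15.0
```

Call:
apply_moves:
  translation:
    - [0,0,-0.002]
    - [0,0,-0.004]
    - [0,0,-0.005]
    - [0,0,-0.005]
  delta_rot:
    - [0,0,0]
    - [0,0,0]
    - [0,0,0]
    - [0,0,0]
  jaw: [-1,-1,-1,-1]

```text
clock: 7.18
position: [0.6102, -0.0637, 0.0208]
ee_rot: [0.979, 0.204, 0.0, 0.0]
ft_force: [-3.4, -0.7, 8.3]
finger_gap: 0.405
grasp_force: 15.0
```

Contact felt (8 N). I'll open gently and rise.

Call:
apply_moves:
  translation:
    - [0,0,0]
    - [0,0,0]
    - [0,0,0]
    - [0,0,0]
    - [0,0,0.1]
    - [0,0,0.3]
    - [0,0,0.5]
    - [0,0,0.5]
  delta_rot:
    - [0,0,0]
    - [0,0,0]
    - [0,0,0]
    - [0,0,0]
    - [0,0,0]
    - [0,0,0]
    - [0,0,0]
    - [0,0,0]
  jaw: [-0.1,0,0.2,0.4,0.5,0.5,0.5,0.5]

```text
clock: 8.18
position: [0.6128, -0.0637, 0.1249]
ee_rot: [0.979, 0.204, 0.004, 0.001]
ft_force: [0.9, -1.3, -0.5]
finger_gap: 0.746
grasp_force: 0.0
```

```bash
python3 - <<'E'
from h import *
i,s=wrist("red");print(s["position"],s["ft_force"]);measure("wrist",i);cv2.imwrite("pics/w3.png",i)
E
```

```text
[ 0.61278827 -0.06373155  0.12487854] [ 0.87425004 -1.25250648 -0.50236728]
wrist red dish [313.8 238.7] area 5646.0 5929 xy [ 0.6107 -0.0632] dist 0.614
wrist red dish [575.8  87.1] area 5954.0 8630 xy [ 0.7876 -0.1911] dist 0.81
wrist green dish [500. 283.] area 3852.5 5819 xy [ 0.6367 -0.2178] dist 0.673
wrist blue dish [126.5 152. ] area 6908.0 7448 xy [0.6158 0.0906] dist 0.622
```

View pics/w3.png

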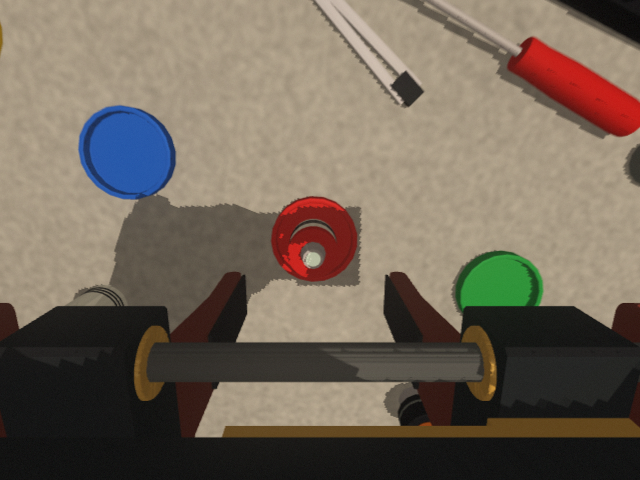

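The red objective stands in the red dish at about (313,240). Next is blue.

Call:
apply_moves:
  translation:
    - [-0.12,0.12,0]
    - [-0.3,0.3,0]
    - [-0.45,0.48,0]
    - [-0.58,0.62,0]
    - [-0.62,0.695,0]
    - [-0.62,0.695,0]
  delta_rot:
    - [0,0,0]
    - [0,0,0]
    - [0,0,0]
    - [0,0,0]
    - [0,0,0]
    - [0,0,0]
  jaw: [0.5,0.5,0.5,0.5,0.5,0.5]

```text
clock: 8.98
position: [0.4863, 0.0758, 0.1199]
ee_rot: [0.979, 0.205, 0.0, 0.0]
ft_force: [0.3, -0.1, 0.4]
finger_gap: 0.75
grasp_force: 0.0
```

```bash
python3 - <<'E'
from h import *
i,s=wrist("red");print(s["position"]);measure("wrist",i)
E
```

```text
[0.48625571 0.07582023 0.11985762]
wrist red dish [561.4 160.2] area 7975.5 7813 xy [ 0.6114 -0.0663] dist 0.615
wrist green obj [105.9 175.4] area 2711.0 3021 xy [0.4787 0.219 ] dist 0.526
wrist blue obj [317.5 254.4] area 2301.0 2484 xy [0.4865 0.075 ] dist 0.492
wrist blue dish [372.4  59.9] area 8272.5 8779 xy [0.6158 0.0906] dist 0.622
```

Call:
apply_moves:
  translation:
    - [0,0,-0.15]
    - [0,0,-0.3]
    - [0,-0.003,-0.42]
    - [0,-0.003,-0.47]
    - [0,-0.003,-0.47]
    - [0,-0.003,-0.47]
  delta_rot:
    - [0,0,0]
    - [0,0,0]
    - [0,0,0]
    - [0,0,0]
    - [0,0,0]
    - [0,0,0]
  jaw: [0.5,0.5,0.5,0.5,0.5,0.5]

```text
clock: 9.78
position: [0.487, 0.0745, 0.0266]
ee_rot: [0.979, 0.204, 0.001, 0.0]
ft_force: [-0.1, -0.2, -0.0]
finger_gap: 0.753
grasp_force: 0.0
```

Call:
apply_moves:
  translation:
    - [0,0,0]
    - [0,0,0]
    - [0,0,0]
    - [0,0,0]
    - [0,0,0]
    - [0,0,0]
  delta_rot:
    - [0,0,0]
    - [0,0,0]
    - [0,0,0]
    - [0,0,0]
    - [0,0,0]
    - [0,0,0]
  jaw: [0,-0.1,-0.4,-1,-1,-1]

```text
clock: 10.52
position: [0.4863, 0.0746, 0.0261]
ee_rot: [0.979, 0.204, 0.0, 0.0]
ft_force: [-0.4, -0.3, 4.1]
finger_gap: 0.407
grasp_force: 15.0
```

Call:
apply_moves:
  translation:
    - [0,0,0.08]
    - [0,0,0.22]
    - [0.12,0.01,0.3]
    - [0.28,0.03,0.3]
    - [0.44,0.05,0.3]
    - [0.58,0.07,0.3]
    - [0.645,0.08,0.3]
    - [0.645,0.08,0.3]
  delta_rot:
    - [0,0,0]
    - [0,0,0]
    - [0,0,0]
    - [0,0,0]
    - [0,0,0]
    - [0,0,0]
    - [0,0,0]
    - [0,0,0]
  jaw: [-1,-1,-1,-1,-1,-1,-1,-1]

```text
clock: 11.52
position: [0.6149, 0.0908, 0.0858]
ee_rot: [0.979, 0.204, -0.0, -0.0]
ft_force: [-0.1, 0.0, -2.3]
finger_gap: 0.407
grasp_force: 15.0
```

Call:
apply_moves:
  translation:
    - [0,0,-0.08]
    - [0,0,-0.16]
    - [0,0,-0.21]
    - [0,0,-0.24]
    - [0,0,-0.255]
    - [0,0,-0.265]
    - [0,0,-0.27]
    - [0,0,-0.27]
  delta_rot:
    - [0,0,0]
    - [0,0,0]
    - [0,0,0]
    - [0,0,0]
    - [0,0,0]
    - [0,0,0]
    - [0,0,0]
    - [0,0,0]
  jaw: [-1,-1,-1,-1,-1,-1,-1,-1]

```text
clock: 12.52
position: [0.6153, 0.0906, 0.032]
ee_rot: [0.979, 0.204, 0.0, 0.0]
ft_force: [-0.3, 0.3, -1.4]
finger_gap: 0.406
grasp_force: 15.0
```

Call:
apply_moves:
  translation:
    - [0,0,-0.003]
    - [0,0,-0.005]
    - [0,0,-0.007]
    - [0,0,-0.009]
    - [0,0,-0.009]
  delta_rot:
    - [0,0,0]
    - [0,0,0]
    - [0,0,0]
    - [0,0,0]
    - [0,0,0]
  jaw: [-1,-1,-1,-1,-1]

```text
clock: 13.15
position: [0.6152, 0.0906, 0.0302]
ee_rot: [0.979, 0.204, 0.0, 0.0]
ft_force: [-0.7, -0.2, 0.1]
finger_gap: 0.405
grasp_force: 15.0
```

Call:
apply_moves:
  translation:
    - [0,0,-0.001]
    - [0,0,-0.002]
    - [0,0,-0.003]
    - [0,0,-0.003]
  delta_rot:
    - [0,0,0]
    - [0,0,0]
    - [0,0,0]
    - [0,0,0]
  jaw: [-1,-1,-1,-1]

```text
clock: 13.65
position: [0.6152, 0.0906, 0.0301]
ee_rot: [0.979, 0.204, 0.0, 0.0]
ft_force: [-2.8, -1.9, 6.7]
finger_gap: 0.403
grasp_force: 15.0
```

Call:
apply_moves:
  translation:
    - [0,0,0]
    - [0,0,0]
    - [0,0,0]
    - [0,0,0]
    - [0,0,0.1]
    - [0,0,0.3]
    - [0,0,0.5]
    - [0,0,0.5]
  delta_rot:
    - [0,0,0]
    - [0,0,0]
    - [0,0,0]
    - [0,0,0]
    - [0,0,0]
    - [0,0,0]
    - [0,0,0]
    - [0,0,0]
  jaw: [-0.1,0,0.2,0.4,0.5,0.5,0.5,0.5]

```text
clock: 14.65
position: [0.6176, 0.0913, 0.1345]
ee_rot: [0.979, 0.204, 0.004, 0.0]
ft_force: [-0.8, 0.2, -0.4]
finger_gap: 0.747
grasp_force: 0.0
```

```bash
python3 - <<'E'
from h import *
i,s=wrist("red");print(s["position"],s["ft_force"]);measure("wrist",i);cv2.imwrite("pics/w4.png",i)
E
```

```text
[0.61764772 0.09129745 0.1345388 ] [-0.79166458  0.22805221 -0.40578203]
wrist yellow dish [163.4 125.1] area 6828.0 7164 xy [0.6489 0.2302] dist 0.689
wrist blue dish [314.9 237. ] area 5283.0 5554 xy [0.6151 0.0909] dist 0.622
wrist blue obj [22.1 70.3] area 3956.5 3634 xy [0.6501 0.3038] dist 0.718
```

View pics/w4.png

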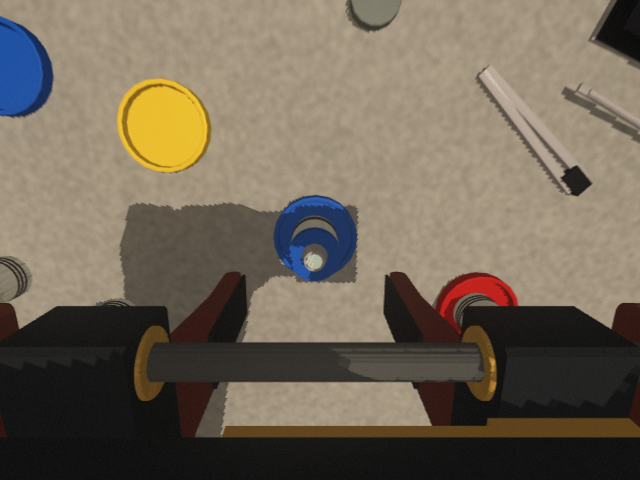

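The blue objective stands centred in the blue dish at about (315,240). Next is green.

Call:
apply_moves:
  translation:
    - [-0.12,0.12,0]
    - [-0.3,0.28,0]
    - [-0.47,0.44,0]
    - [-0.62,0.58,0]
    - [-0.69,0.64,-0.05]
    - [-0.69,0.64,-0.05]
  delta_rot:
    - [0,0,0]
    - [0,0,0]
    - [0,0,0]
    - [0,0,0]
    - [0,0,0]
    - [0,0,0]
  jaw: [0.5,0.5,0.5,0.5,0.5,0.5]

```text
clock: 15.45
position: [0.4754, 0.2192, 0.1187]
ee_rot: [0.979, 0.206, -0.001, 0.0]
ft_force: [0.6, 1.0, -0.6]
finger_gap: 0.748
grasp_force: 0.0
```

```bash
python3 - <<'E'
from h import *
i,s=wrist("red");print(s["position"]);measure("wrist",i)
E
```

```text
[0.47543212 0.21922478 0.1187318 ]
wrist yellow obj [181.7 187.8] area 2606.5 2671 xy [0.4784 0.3168] dist 0.574
wrist yellow obj [404.7  23.1] area 4378.5 3668 xy [0.623  0.2272] dist 0.663
wrist green obj [318.3 248.3] area 2123.5 2400 xy [0.4783 0.2189] dist 0.526
wrist blue dish [572.1 132.2] area 9982.5 8369 xy [0.6199 0.0819] dist 0.625
```

Call:
apply_moves:
  translation:
    - [0,0,-0.15]
    - [0,0,-0.3]
    - [0.003,0,-0.43]
    - [0.003,0,-0.49]
    - [0.003,0,-0.49]
    - [0.003,0,-0.49]
  delta_rot:
    - [0,0,0]
    - [0,0,0]
    - [0,0,0]
    - [0,0,0]
    - [0,0,0]
    - [0,0,0]
  jaw: [0.5,0.5,0.5,0.5,0.5,0.5]

```text
clock: 16.25
position: [0.4785, 0.2187, 0.0223]
ee_rot: [0.979, 0.204, 0.001, -0.0]
ft_force: [-0.8, 0.2, -0.6]
finger_gap: 0.751
grasp_force: 0.0
```

Call:
apply_moves:
  translation:
    - [0,0,0]
    - [0,0,0]
    - [0,0,0]
    - [0,0,0]
    - [0,0,0]
    - [0,0,0]
  delta_rot:
    - [0,0,0]
    - [0,0,0]
    - [0,0,0]
    - [0,0,0]
    - [0,0,0]
    - [0,0,0]
  jaw: [0,-0.1,-0.4,-1,-1,-1]

```text
clock: 17.0
position: [0.4779, 0.2187, 0.0217]
ee_rot: [0.979, 0.204, 0.0, 0.0]
ft_force: [-0.3, -0.5, 4.7]
finger_gap: 0.403
grasp_force: 15.0
```

Call:
apply_moves:
  translation:
    - [0,0,0.08]
    - [0,0,0.25]
    - [0,-0.05,0.45]
    - [0.05,-0.22,0.6]
    - [0.1,-0.45,0.6]
    - [0.16,-0.68,0.6]
    - [0.21,-0.88,0.6]
    - [0.25,-1,0.6]
  delta_rot:
    - [0,0,0]
    - [0,0,0]
    - [0,0,0]
    - [0,0,0]
    - [0,0,0]
    - [0,0,0]
    - [0,0,0]
    - [0,0,0]
  jaw: [-1,-1,-1,-1,-1,-1,-1,-1]

```text
clock: 18.0
position: [0.5278, 0.0162, 0.1422]
ee_rot: [0.979, 0.203, 0.0, 0.0]
ft_force: [-0.0, 0.0, -0.9]
finger_gap: 0.407
grasp_force: 15.0
```

Call:
apply_moves:
  translation:
    - [0.04,-0.1,0]
    - [0.1,-0.3,0]
    - [0.16,-0.52,0]
    - [0.22,-0.74,0]
    - [0.27,-0.91,0]
    - [0.3,-1,0]
    - [0.3,-1,0]
  delta_rot:
    - [0,0,0]
    - [0,0,0]
    - [0,0,0]
    - [0,0,0]
    - [0,0,0]
    - [0,0,0]
    - [0,0,0]
  jaw: [-1,-1,-1,-1,-1,-1,-1]

```text
clock: 18.88
position: [0.5876, -0.182, 0.1415]
ee_rot: [0.979, 0.204, -0.0, -0.0]
ft_force: [-0.8, 0.7, -1.7]
finger_gap: 0.411
grasp_force: 15.0
```

Call:
apply_moves:
  translation:
    - [0.05,-0.05,0]
    - [0.14,-0.14,-0.05]
    - [0.21,-0.205,-0.15]
    - [0.21,-0.205,-0.25]
    - [0.21,-0.205,-0.3]
    - [0.21,-0.205,-0.3]
  delta_rot:
    - [0,0,0]
    - [0,0,0]
    - [0,0,0]
    - [0,0,0]
    - [0,0,0]
    - [0,0,0]
  jaw: [-1,-1,-1,-1,-1,-1]

```text
clock: 19.62
position: [0.629, -0.2211, 0.0807]
ee_rot: [0.979, 0.205, -0.001, -0.001]
ft_force: [-0.3, -0.0, -1.3]
finger_gap: 0.401
grasp_force: 15.0
```

Call:
apply_moves:
  translation:
    - [0,0,-0.08]
    - [0,0,-0.16]
    - [0,0,-0.21]
    - [0,0,-0.24]
    - [0,0,-0.255]
    - [0,0,-0.265]
    - [0,0,-0.27]
    - [0,0,-0.27]
  delta_rot:
    - [0,0,0]
    - [0,0,0]
    - [0,0,0]
    - [0,0,0]
    - [0,0,0]
    - [0,0,0]
    - [0,0,0]
    - [0,0,0]
  jaw: [-1,-1,-1,-1,-1,-1,-1,-1]

```text
clock: 20.62
position: [0.6299, -0.2224, 0.0277]
ee_rot: [0.979, 0.204, 0.0, 0.0]
ft_force: [-0.8, 0.3, -1.3]
finger_gap: 0.409
grasp_force: 15.0
```

Call:
apply_moves:
  translation:
    - [0,0,-0.003]
    - [0,0,-0.005]
    - [0,0,-0.007]
    - [0,0,-0.01]
    - [0,0,-0.01]
  delta_rot:
    - [0,0,0]
    - [0,0,0]
    - [0,0,0]
    - [0,0,0]
    - [0,0,0]
  jaw: [-1,-1,-1,-1,-1]

```text
clock: 21.25
position: [0.6298, -0.2224, 0.0258]
ee_rot: [0.979, 0.204, 0.0, 0.0]
ft_force: [-1.0, 0.4, 2.3]
finger_gap: 0.406
grasp_force: 15.0
```

Call:
apply_moves:
  translation:
    - [0,0,-0.001]
    - [0,0,-0.002]
    - [0,0,-0.002]
  delta_rot:
    - [0,0,0]
    - [0,0,0]
    - [0,0,0]
  jaw: [-1,-1,-1]

```text
clock: 21.62
position: [0.6298, -0.2223, 0.0258]
ee_rot: [0.979, 0.204, 0.0, 0.0]
ft_force: [-2.9, 0.2, 7.2]
finger_gap: 0.403
grasp_force: 15.0
```

Call:
apply_moves:
  translation:
    - [0,0,0]
    - [0,0,0]
    - [0,0,0]
    - [0,0,0]
    - [0,0,0.1]
    - [0,0,0.3]
    - [0,0,0.5]
    - [0,0,0.5]
  delta_rot:
    - [0,0,0]
    - [0,0,0]
    - [0,0,0]
    - [0,0,0]
    - [0,0,0]
    - [0,0,0]
    - [0,0,0]
    - [0,0,0]
  jaw: [-0.1,0,0.2,0.4,0.5,0.5,0.5,0.5]

```text
clock: 22.62
position: [0.6324, -0.223, 0.1306]
ee_rot: [0.979, 0.204, 0.004, 0.002]
ft_force: [-0.0, -0.7, 0.2]
finger_gap: 0.755
grasp_force: 0.0
```

```bash
python3 - <<'E'
from h import *
i,s=wrist("red");print(s["position"],s["ft_force"]);measure("wrist",i);cv2.imwrite("pics/w5.png",i)
E
```

```text
[ 0.6323831  -0.22303426  0.13056242] [-0.02616194 -0.69330247  0.16749012]
wrist red dish [112.5 179.9] area 6842.5 6865 xy [ 0.6098 -0.0625] dist 0.613
wrist red obj [372.7  28.3] area 4461.5 3067 xy [ 0.777 -0.2  ] dist 0.802
wrist green dish [311.8 235.8] area 5272.0 5721 xy [ 0.6307 -0.2209] dist 0.668
```

View pics/w5.png

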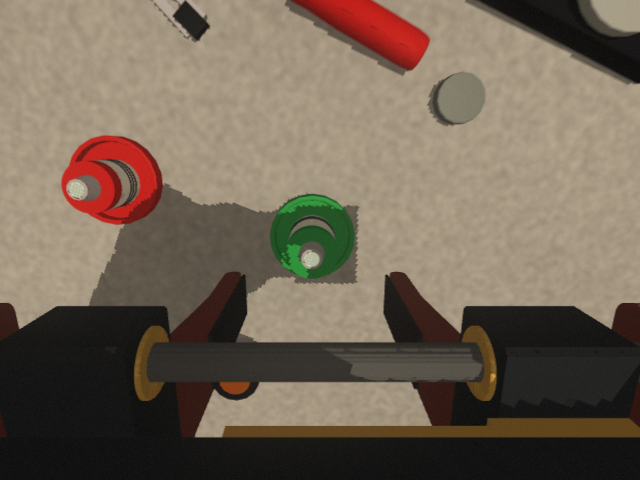

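The green objective stands in the green dish at about (312,238), and red still stands in its dish at (112,180). Last is yellow.

Call:
apply_moves:
  translation:
    - [-0.03,0.12,0]
    - [-0.09,0.35,0]
    - [-0.15,0.6,0]
    - [-0.21,0.84,0]
    - [-0.25,1,0]
  delta_rot:
    - [0,0,0]
    - [0,0,0]
    - [0,0,0]
    - [0,0,0]
    - [0,0,0]
  jaw: [0.5,0.5,0.5,0.5,0.5]

```text
clock: 23.3
position: [0.5773, -0.0177, 0.1241]
ee_rot: [0.978, 0.206, -0.001, -0.001]
ft_force: [-0.0, -0.1, -1.4]
finger_gap: 0.751
grasp_force: 0.0
```

Call:
apply_moves:
  translation:
    - [-0.05,0.2,0]
    - [-0.1,0.4,0]
    - [-0.15,0.6,0]
    - [-0.2,0.82,0]
    - [-0.25,1,0]
  delta_rot:
    - [0,0,0]
    - [0,0,0]
    - [0,0,0]
    - [0,0,0]
    - [0,0,0]
  jaw: [0.5,0.5,0.5,0.5,0.5]

```text
clock: 23.92
position: [0.5269, 0.1806, 0.124]
ee_rot: [0.979, 0.206, -0.001, -0.0]
ft_force: [0.3, -1.0, 0.3]
finger_gap: 0.751
grasp_force: 0.0
```

Call:
apply_moves:
  translation:
    - [-0.08,0.2,0]
    - [-0.16,0.42,0]
    - [-0.22,0.6,0]
    - [-0.26,0.695,-0.05]
    - [-0.26,0.695,-0.05]
    - [-0.26,0.695,-0.05]
  delta_rot:
    - [0,0,0]
    - [0,0,0]
    - [0,0,0]
    - [0,0,0]
    - [0,0,0]
    - [0,0,0]
  jaw: [0.5,0.5,0.5,0.5,0.5,0.5]

```text
clock: 24.68
position: [0.4772, 0.3157, 0.1146]
ee_rot: [0.979, 0.204, -0.001, 0.001]
ft_force: [-0.6, 0.1, 0.3]
finger_gap: 0.754
grasp_force: 0.0
```

```bash
python3 - <<'E'
from h import *
i,s=wrist("red");print(s["position"]);measure("wrist",i)
E
```

```text
[0.47720838 0.31572064 0.11462925]
wrist yellow obj [314.8 249.3] area 2295.5 2358 xy [0.4781 0.317 ] dist 0.574
wrist yellow dish [533.3  60.4] area 9337.0 9722 xy [0.6488 0.2306] dist 0.689
wrist blue obj [362.2  21.1] area 3873.0 4162 xy [0.6107 0.3464] dist 0.702
```

Call:
apply_moves:
  translation:
    - [0,0,-0.15]
    - [0,0,-0.3]
    - [0.001,0.002,-0.43]
    - [0.001,0.002,-0.485]
    - [0.001,0.002,-0.485]
    - [0.001,0.002,-0.485]
  delta_rot:
    - [0,0,0]
    - [0,0,0]
    - [0,0,0]
    - [0,0,0]
    - [0,0,0]
    - [0,0,0]
  jaw: [0.5,0.5,0.5,0.5,0.5,0.5]

```text
clock: 25.48
position: [0.4787, 0.3172, 0.0191]
ee_rot: [0.979, 0.204, 0.001, -0.0]
ft_force: [0.2, 0.2, -0.8]
finger_gap: 0.752
grasp_force: 0.0
```

Call:
apply_moves:
  translation:
    - [0,0,0]
    - [0,0,0]
    - [0,0,0]
    - [0,0,0]
    - [0,0,0]
    - [0,0,0]
  delta_rot:
    - [0,0,0]
    - [0,0,0]
    - [0,0,0]
    - [0,0,0]
    - [0,0,0]
    - [0,0,0]
  jaw: [0,-0.1,-0.4,-1,-1,-1]

```text
clock: 26.22
position: [0.4781, 0.317, 0.0183]
ee_rot: [0.979, 0.204, 0.0, 0.0]
ft_force: [-1.1, -1.3, 3.8]
finger_gap: 0.404
grasp_force: 15.0
```

Call:
apply_moves:
  translation:
    - [0,0,0.08]
    - [0,0,0.22]
    - [0.15,-0.08,0.3]
    - [0.35,-0.18,0.3]
    - [0.55,-0.28,0.3]
    - [0.74,-0.38,0.3]
    - [0.85,-0.433,0.3]
    - [0.85,-0.433,0.3]
  delta_rot:
    - [0,0,0]
    - [0,0,0]
    - [0,0,0]
    - [0,0,0]
    - [0,0,0]
    - [0,0,0]
    - [0,0,0]
    - [0,0,0]
  jaw: [-1,-1,-1,-1,-1,-1,-1,-1]

```text
clock: 27.22
position: [0.6493, 0.2285, 0.0782]
ee_rot: [0.979, 0.203, 0.0, 0.0]
ft_force: [-1.2, 0.8, -2.0]
finger_gap: 0.404
grasp_force: 15.0
```

Call:
apply_moves:
  translation:
    - [0,0,-0.08]
    - [0,0,-0.16]
    - [0,0,-0.21]
    - [0,0,-0.24]
    - [0,0,-0.255]
    - [0,0,-0.265]
    - [0,0,-0.27]
    - [0,0,-0.27]
  delta_rot:
    - [0,0,0]
    - [0,0,0]
    - [0,0,0]
    - [0,0,0]
    - [0,0,0]
    - [0,0,0]
    - [0,0,0]
    - [0,0,0]
  jaw: [-1,-1,-1,-1,-1,-1,-1,-1]

```text
clock: 28.22
position: [0.6481, 0.2305, 0.0243]
ee_rot: [0.979, 0.204, 0.0, -0.0]
ft_force: [0.1, 0.5, -1.2]
finger_gap: 0.411
grasp_force: 15.0
```

Call:
apply_moves:
  translation:
    - [0,0,-0.003]
    - [0,0,-0.005]
    - [0,0,-0.007]
    - [0,0,-0.01]
    - [0,0,-0.01]
  delta_rot:
    - [0,0,0]
    - [0,0,0]
    - [0,0,0]
    - [0,0,0]
    - [0,0,0]
  jaw: [-1,-1,-1,-1,-1]

```text
clock: 28.85
position: [0.648, 0.2305, 0.0223]
ee_rot: [0.979, 0.204, 0.0, 0.0]
ft_force: [-1.7, -0.9, 2.2]
finger_gap: 0.403
grasp_force: 15.0
```

Call:
apply_moves:
  translation:
    - [0,0,-0.001]
    - [0,0,-0.002]
    - [0,0,-0.002]
  delta_rot:
    - [0,0,0]
    - [0,0,0]
    - [0,0,0]
  jaw: [-1,-1,-1]

```text
clock: 29.22
position: [0.648, 0.2305, 0.0223]
ee_rot: [0.979, 0.204, 0.0, 0.0]
ft_force: [-2.6, -1.3, 6.8]
finger_gap: 0.41
grasp_force: 15.0
```

Call:
apply_moves:
  translation:
    - [0,0,0]
    - [0,0,0]
    - [0,0,0]
    - [0,0,0]
    - [0,0,0.1]
    - [0,0,0.3]
    - [0,0,0.6]
    - [0,0,0.8]
  delta_rot:
    - [0,0,0]
    - [0,0,0]
    - [0,0,0]
    - [0,0,0]
    - [0,0,0]
    - [0,0,0]
    - [0,0,0]
    - [0,0,0]
  jaw: [-0.1,0,0.2,0.4,0.5,0.5,0.5,0.5]

```text
clock: 30.22
position: [0.6488, 0.2311, 0.1865]
ee_rot: [0.979, 0.205, 0.002, -0.0]
ft_force: [-0.1, 0.5, -1.0]
finger_gap: 0.749
grasp_force: 0.0
```

Call:
apply_moves:
  translation:
    - [-0.2,0,0.1]
    - [-0.5,0,0.1]
    - [-0.8,0,0.1]
    - [-1,0,0.1]
    - [-1,0,0.1]
    - [-1,0,0.1]
  delta_rot:
    - [0,0,0]
    - [0,0,0]
    - [0,0,0]
    - [0,0,0]
    - [0,0,0]
    - [0,0,0]
  jaw: [0.5,0.5,0.5,0.5,0.5,0.5]

```text
clock: 30.98
position: [0.4491, 0.2306, 0.203]
ee_rot: [0.979, 0.204, 0.001, -0.0]
ft_force: [0.7, -0.7, -0.4]
finger_gap: 0.75
grasp_force: 0.0
```

```bash
python3 - <<'E'
from h import *
s=robot.read_state();print(s["clock"],s["position"],s["ft_force"])
i=robot.capture("scene");cv2.imwrite("pics/s9.png",cv2.resize(i[180:330,90:480],None,fx=2,fy=2))
E
```

```text
30.975 [0.44905842 0.23058077 0.20298327] [ 0.73366154 -0.72523367 -0.36134928]
```

View pics/s9.png

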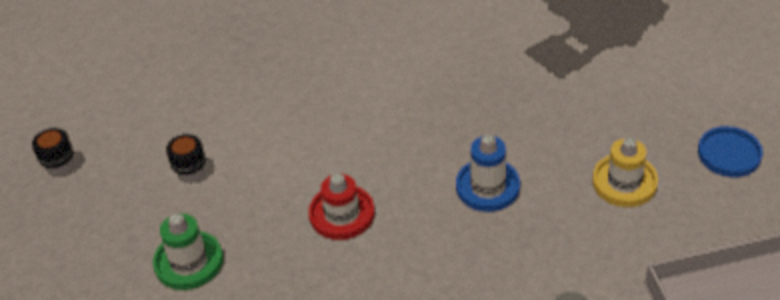

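All four objectives stand upright in the dishes of their colour: green at (185,250), red (341,207), blue (488,175) and yellow (626,170). The eyepieces at (53,147) and (186,155) are undisturbed, and the arm is clear.

```bash
python3 -c "
from cell import robot
print(robot.finish_job())"
```

```text
the job is handed in; nothing more can be done
None
```

All four objectives stand upright, nose up, in the dishes of their own colour, with both eyepieces left where they were; I handed the job in at about 31 s of the 109 s allowed, and no verdict came back.

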